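Shim the hanging foot of the animal scale

TASK

The small-animal scale does not stand firm: the front foot on the robot's left hangs a few millimetres clear of the counter. Take the tapered steel feeler blade out of the tray by its black grip and slide it, thin end first and flat on the counter, in under that foot until you feel it nipped - a firm drag, a push of about 6 N - then let go and leave it there, snug. Do not force it in further, which jacks up the scale (15 N of push is far too much), and leave the other things where they are.

Things in the scene. Friction and masses are not known exactly. Their poses are not given: they have to be found in the camera images.
- blade: tapered feeler blade (shim): plain steel wedge 133 mm long, 28 wide, flat underneath, lying in the tray. Origin: on its underside below the middle of its upright black grip; +x to the thin end, z up. Thick end at x = -18 mm, 10.5 mm thick. The grip is 24 mm along x, 14 mm across y, from 10 to 48 mm above the underside: pinch it across y from above. 80 to 160 g.
- blade_tip (a point): the thin end of the blade, on its underside, 115 mm along the blade's +x from its origin; axes as the blade's. 2 mm thick here; the top rises evenly, 1 in 10, to 10.5 mm at 85 mm back from here, then stays level to the thick end. Pressing the blade down on the counter adds a drag of its own (roughly two thirds of the load), so keep it flat but only lightly loaded
- tray: shallow steel tray, fixed, 220 (x) x 140 (y) mm, walls 14 mm high and 3 mm thick, floor 3 mm; origin under its centre. Holds the blade and a spanner
- scale: small-animal scale, fixed: low grey base, steel pan, 260 (x) x 350 (y) mm, 74 mm high; origin on the counter under its middle; front along its -x, towards the robot. Two ears (32 to 42 mm high) stick out in front at y = +100 and -100 mm to x = -188 mm, each with a foot below and a screw and 26 mm nut above, up to 64 mm high. The foot at y = -100 stands; that at +100 hangs
- foot_spot (a point): point on the counter below the middle of the hanging foot; axes as the scale's: slide the blade in along +x. The foot is a rubber dome 30 mm across (radius of curvature 15 mm); its lowest point hangs 3 to 7.5 mm above this point, different every time and not measured
- ear (a point): middle of the top face of the ear over the hanging foot, 42 mm above the foot spot; axes as the scale's. How the dome below it feels: it yields upward about 1 mm per 8 N. Once the blade touches it, the push needed grows by some 0.5 to 1 N per further mm; push is mostly friction, 1 to 1.6 times the force of the foot on the blade. Snug: the foot presses with about 5 N; the blade then stays by friction when released
- spanner: bystander: open-ended steel spanner 140 mm long, lying in the tray beside the blade; origin on its underside
- treat_jar: bystander: amber glass jar, 84 mm wide, 130 mm high; origin under its centre
- pill_bottle: bystander: small amber bottle, 40 mm wide, 65 mm high; origin under its centre
- spray_bottle: bystander: white bottle, 60 mm wide, 170 mm high; origin under its centre
- clipper: bystander: black hair clipper lying on the counter, about 180 x 46 x 38 mm; origin under its body
- mug: bystander: white mug, 76 mm wide, 90 mm high; origin under its centre
- tape_roll: bystander: white roll of tape lying flat on the scale's pan, 70 mm across, 22 mm high; origin under its centre
Mind the look-alikes: they are no part of the job. Leave any orange or yellow look-alike of the blade alone.

How it is judged:
On the way, in this order (a step that is already met when the one before it is completed fails the run):
1. the blade has been lifted clear of the tray in the fingers (height (world z) of blade above 0.025 m and contact force between blade and the fingers above 1 N), for 0.1 s.
2. the blade, held in the fingers, is under the hanging foot and is nipped by it (y of foot_spot in the frame of blade between -0.011 and 0.011 m and x of foot_spot in the frame of blade between 0.03 and 0.113 m and contact force between blade and scale above 2 N and contact force between blade and the fingers above 1 N), for 0.1 s.
At the end, for the whole second after the job is handed in: the blade lies flat on the counter (tilt under 0.06 rad, underside under 5 mm high), at rest and released, its slope under the hanging foot (foot centre within 11 mm of the blade's centre line, 30 to 113 mm ahead of the grip's middle), and the foot presses on it with 2 to 9 N (y of foot_spot in the frame of blade between -0.011 and 0.011 m and x of foot_spot in the frame of blade between 0.03 and 0.113 m and contact force between blade and scale between 2 and 9 N and angle between blade's own z axis and vertical below 0.06 rad and height (world z) of blade below 0.005 m and linear speed of blade below 0.01 m/s and contact force between blade and the fingers below 0.1 N); the robot touches nothing.
It fails at once if the blade is forced: more than 16 N between it and the scale (contact force between blade and scale above 16 N).
It fails at once if the robot bears on the scale with more than 10 N (contact force between any of the fingers, the arm and scale above 10 N).
It fails at once if a bystander is shifted by more than 30 mm (spanner 40 mm) (distance of spanner from where it was at the start of the episode above 0.04 m or distance of any of treat_jar, pill_bottle, spray_bottle, clipper, mug, tape_roll from where it was at the start of the episode above 0.03 m).
It also fails if it takes over 59 s, if anything falls off the work surface, if the arm or the gripper's body presses on something with over 40 N, if the wrist force passes 120 N, or if a joint passes its speed limit or range.

ROBOT

A 7-joint arm with a two-finger parallel gripper is mounted at the origin on the work surface. World frame = base frame: x ahead of the robot, y to its left, z up, the work surface at z = 0. Lengths are in m, angles in rad, forces in N, time in s.
With the tool pointing down it reaches from about 0.35 to 0.775 m from the base axis. Payload 3.1 kg.
Tool frame: the origin (TCP) lies at the very end of the fingers, on their centre line; the grasp point (between the pads) lies manip.hold_point_z behind it (manip.hold_point_z is the distance from the TCP to the grasp point, in m); z points along the fingers, y is the direction in which the jaws open and shut (so a half turn about z gives the same grasp; the last joint's range is limited). The gripper opens to 85 mm and grips with 20 to 120 N. Pads are 22 mm wide; open, the fingers measure 114 mm over their backs; the gripper's body (76 mm by 85 mm) begins 54 mm behind the grasp point. The pads swing forward as they close: fully open they stand 13 mm farther back than shut.
Start: joints at [-1.145, 0.311, 0.014, 1.512, -0.004, 1.319, -0.027], TCP at [0.248, 0.491, 0.231] pointing down, gripper open.
Joint ranges: [-2.7, 2.7], [-0.3, 1.91], [-1.27, 1.3], [0.12, 2.57], [-1.44, 4.58], [0.2, 2.03], [-3.05, 3.05]. Speed limits (rad/s): [2.79, 2.79, 3.14, 3.14, 3.14, 3.14, 3.14].

INTERFACE

Orientations are given as a 3x3 rotation matrix whose columns are the frame's x, y, z axes.
In Python, from rig import manip gives the robot as it stands.
- The arm moves only by the tool step_arm, never from a script. Its argument "targets" is a list of rows, each an object with "jaw": the finger opening in cm, from 0 to 8.54; "travel": the shift along the tool's x, y, z in cm, a list of three; "twist": the turn about the tool's z in rad. In form: [{"jaw": jaw, "travel": [dx, dy, dz], "twist": twist}, ...]. A call has 1 to 10 rows; each row shifts and turns the commanded pose from where the row before left it, along the tool's axes as they then stand; what a row does not reach is not made up. A row lasts 1/8 s, in which the tool goes at most 62.5 mm and 10.7 degrees, less where a joint would pass 70% of its speed; a pose out of reach is approached as far as the arm can. A call with a gripper value outside its range is refused whole. The fingers move at their own pace and stop on an object; the grip force is fixed at half the most. Time passes only in rows, so rows that do not move let the fingers close. It gives the time, the measured TCP pose, the force and the opening at its end, in the units of the state.
- manip.get_obs(): the state, without advancing time (a new reading comes with each control period).
- manip.capture(name): name is "scene" or "top" or "wrist"; returns a dict with "color" (480x640x3 uint8, red, green, blue), "intrinsics" (3x3 intrinsics, pixels), "R" (3x3) and "t" (3): a world point X has camera coordinates R X + t; the wrist camera has in their place "hand_eye" (4x4, takes a point from camera to tool coordinates, whose origin is the TCP and whose axes are the flange's). Camera axes: x right, y down, z forward; pixel columns grow to the right and rows downward; lengths in m; the calibration is good to about 2 mm. A picture is of the moment at which its call begins: read the wrist's pose just before it. There is no depth.
- manip.sign_off(): hands the job in, once; it reports no verdict.
The state is a dict: "clock": time; "qpos": joint angles; "qd": joint speeds; "joint_efforts": joint torques, N m; "ee_pos": TCP position; "tool_rot": TCP orientation; "ft_force": force on the tool from outside, world axes, zero at the start; "ft_torque": the same for the moment, N m; "width": finger opening in m.
Only numpy, scipy, OpenCV 4.12 (cv2) and the standard library are available. Lean on these libraries where they do the work, as an engineer would, in place of code of your own. Each camera call takes 0.05 s, during which the arm holds its last target.

## Working session

There is one attempt and no reset: what is moved stays moved. The work goes in short steps, Python scripts to look and compute and a tool call to move; the robot and the scene stay as the last step left them, time stands still between calls to the robot, and variables do not carry over. Pictures are saved under pics/ and viewed, and the job is handed in when it is done.

Besides the shell and the picture viewer there is one more tool, called after "Call:" as name([rows], argument=value, ...), one row to a line, values as JSON. step_arm: Moves the arm, as the interface text tells. Its arguments: {"type":"object","properties":{"targets":{"type":"array","items":{"type":"object","properties":{"jaw":{"type":"number"},"travel":{"type":"array","items":{"type":"number"}},"twist":{"type":"number"}}}}},"required":["targets"]}

```bash
mkdir -p pics; ls; python3 - <<'E'
from rig import manip
import cv2
o=manip.get_obs()
for k,v in o.items(): print(k,v)
print(manip.hold_point_z)
for n in ["scene","top","wrist"]:
    c=manip.capture(n); cv2.imwrite(f"pics/{n}0.png",c["color"][:,:,::-1])
    print(n,{k:v.tolist() for k,v in c.items() if k!="color"})
E
```

```text
pics
clock 0.0
qpos [-1.14468128  0.31172424  0.01402701  1.51306688 -0.0043861   1.31915189
 -0.02719819]
qd [ 6.70745179e-04  4.73921333e-04  5.83617544e-04  6.42874956e-04
  1.77394403e-04 -6.22068724e-05 -1.28379561e-03]
joint_efforts [-7.09034930e-05 -3.79912555e+01  1.45961274e-01 -2.30587649e+01
  1.21788145e-02  1.36716716e-02  2.17010000e-05]
ee_pos [0.24770244 0.490261   0.23021795]
tool_rot [[-8.92577704e-01  4.50892629e-01 -9.37899045e-04]
 [ 4.50893589e-01  8.92575190e-01 -2.12188251e-03]
 [-1.19595766e-04 -2.31683768e-03 -9.99997309e-01]]
ft_force [-0.45682858  0.1101433  -0.12623648]
ft_torque [ 0.02895229 -0.04583448  0.02302983]
width 0.08521588692826265
0.0187
scene {'intrinsics': [[439.20686801367356, 0.0, 316.9704943874584], [0.0, 439.20686801367356, 236.76946850529114], [0.0, 0.0, 1.0]], 'R': [[-0.8219072020991102, 0.5693589684197026, -0.01728919366727847], [0.4744448521367769, 0.6674644842385289, -0.5739279088536352], [-0.3152310793981528, -0.47991825070552047, -0.8187232983256485]], 't': [0.3641883817303371, -0.23602572337142563, 1.4350515628402472]}
top {'intrinsics': [[585.2598214404628, 0.0, 311.3192709531529], [0.0, 585.2598214404628, 236.06706121520895], [0.0, 0.0, 1.0]], 'R': [[0.00267016364677005, -0.9999834233804236, -0.005101293019243144], [-0.9963747526024674, -0.0022266888207989927, -0.08504348436692794], [0.08503071564130259, 0.005309879590352338, -0.9963641817007794]], 't': [0.08437562215043347, 0.5021477784729884, 1.586985562574552]}
wrist {'intrinsics': [[375.51027870194764, 0.0, 318.7031126678257], [0.0, 375.51027870194764, 244.40727397077865], [0.0, 0.0, 1.0]], 'hand_eye': [[-0.0010167568285791493, -0.9488283003800266, -0.3157907892949036, 0.08036095515591263], [0.9999994722954387, -0.0009183010558458726, -0.00046057791077894975, 0.00039173434784622874], [0.00014701834104106036, -0.31579109094640007, 0.9488287333678754, -0.14217128547961985], [0.0, 0.0, 0.0, 1.0]]}
```

View pics/top0.png

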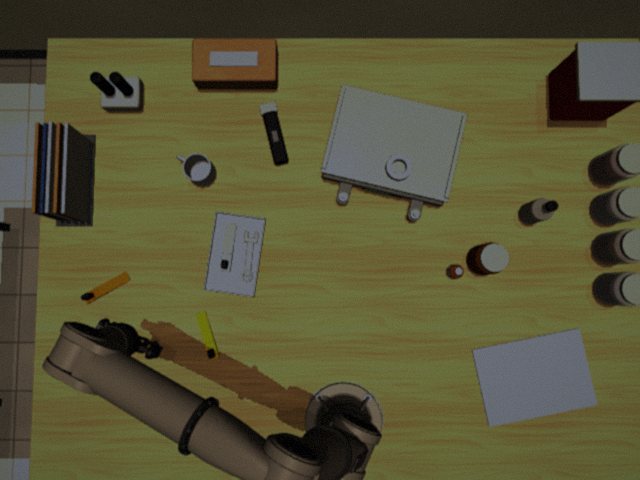

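View pics/scene0.png

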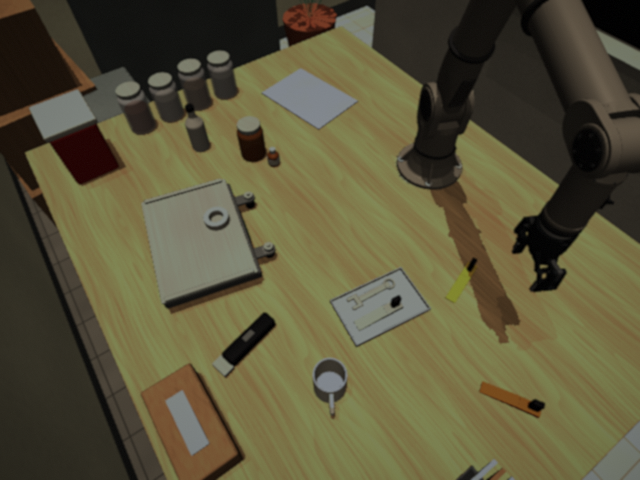

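View pics/wrist0.png

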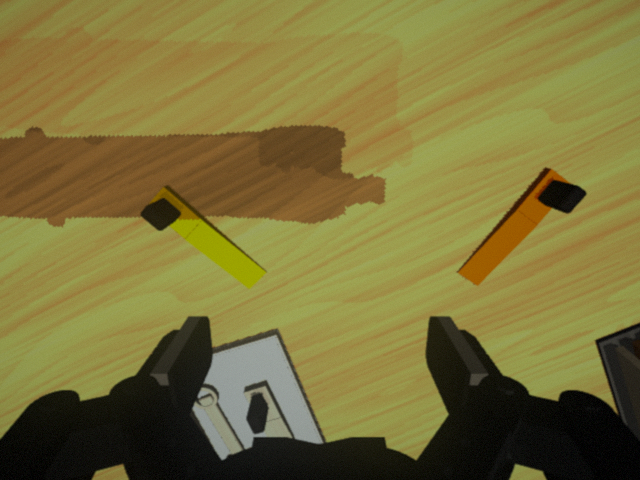

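Candidates for the blade in the top view are steel in the tray (229,247), yellow (206,335) and orange (105,288). The steel one in the tray beside the spanner fits; I'll confirm it in a crop.

```bash
python3 - <<'E'
import cv2,numpy as np
a=cv2.imread("pics/top0.png")
def g(i): return np.clip(255*(i/255.)**0.6,0,255).astype('uint8')
c1=cv2.resize(g(a[205:305,195:275]),None,fx=6,fy=6,interpolation=cv2.INTER_CUBIC)
c2=cv2.resize(g(a[80:230,315:475]),None,fx=5,fy=4*1.25,interpolation=cv2.INTER_CUBIC)[:750]
cv2.imwrite("pics/c1.png",c1);cv2.imwrite("pics/c2.png",cv2.resize(c2,(640,600)))
E
```

```text
(no output)
```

View pics/c1.png

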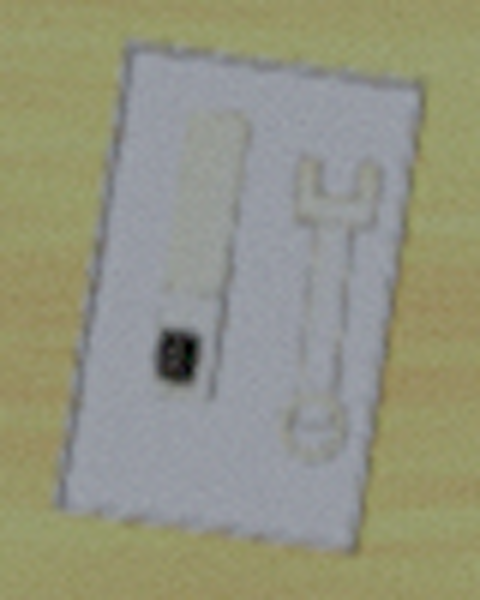

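View pics/c2.png

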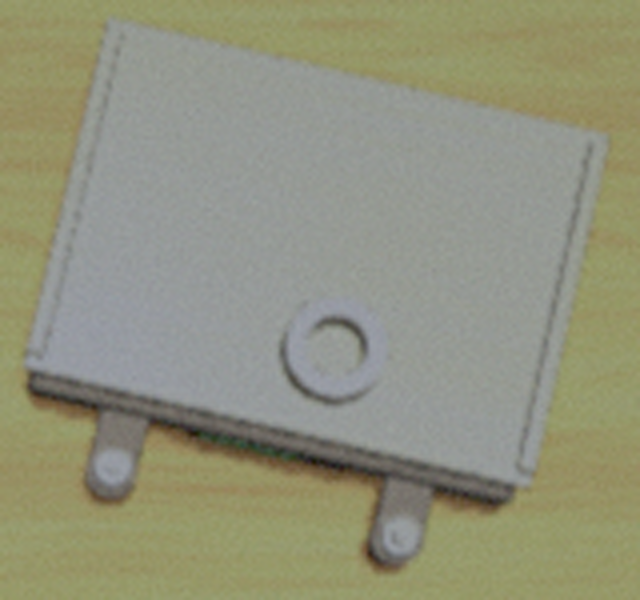

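```bash
cat > h.py <<'E'
import numpy as np, cv2
from rig import manip
def bp(c,uv,z,R=None,t=None):
    R=c["R"] if R is None else R; t=c["t"] if t is None else t
    d=R.T@np.linalg.inv(c["intrinsics"])@np.array([uv[0],uv[1],1.]); C=-R.T@t
    return C+d*(z-C[2])/d[2]
def wristcam():
    o=manip.get_obs(); c=manip.capture("wrist")
    T=np.eye(4);T[:3,:3]=o["tool_rot"];T[:3,3]=o["ee_pos"]
    M=np.linalg.inv(T@c["hand_eye"]); c["R"]=M[:3,:3]; c["t"]=M[:3,3]; c["obs"]=o
    return c
def proj(c,X):
    X=np.atleast_2d(X); p=(c["R"]@X.T).T+c["t"]; q=(c["intrinsics"]@p.T).T
    return q[:,:2]/q[:,2:]
E
python3 - <<'E'
from h import *
c=manip.capture("top")
f=lambda p:np.array(p)/6+np.array([195,205]) 
g=lambda p:np.array(p)/4+np.array([315,80])
print("grip",bp(c,f((178,350)),.051))
print("bl tip L,R",bp(c,f((190,113)),.005),bp(c,f((248,118)),.005))
print("bl rear L,R",bp(c,f((152,390)),.0135),bp(c,f((212,398)),.0135))
print("tray",[bp(c,f(p),.014)[:2].round(4) for p in [(128,45),(422,83),(352,548),(60,508)]])
print("pan",[bp(c,g(p),.074)[:2].round(4) for p in [(108,18),(608,133),(530,485),(28,360)]])
print("nuts",bp(c,g((112,466)),.064),bp(c,g((400,537)),.064))
E
```

```text
grip [0.42531244 0.31830405 0.051     ]
bl tip L,R [0.53701247 0.32146364 0.005     ] [0.53473769 0.29450183 0.005     ]
bl rear L,R [0.40838359 0.33570393 0.0135    ] [0.40479123 0.30812147 0.0135    ]
tray [array([0.5676, 0.3493]), array([0.5502, 0.2131]), array([0.3366, 0.2431]), array([0.3544, 0.3769])]
pan [array([0.9111, 0.003 ]), array([ 0.8316, -0.3347]), array([ 0.5915, -0.2779]), array([0.6755, 0.0571])]
nuts [6.05357375e-01 4.25682701e-04 6.40000000e-02] [ 0.55766679 -0.19252748  0.064     ]
```

```bash
cat >> h.py <<'E'
def plan(xyz,yang):
    """twist, then tool-frame (cm) displacement after twist; yang=desired world angle of tool y"""
    o=manip.get_obs(); R=o["tool_rot"]; a=np.arctan2(R[1,1],R[0,1]); da=(yang-a+np.pi)%(2*np.pi)-np.pi
    Rz=cv2.Rodrigues(np.array([0,0,da]))[0]; 
    d=(Rz@R).T@(np.array(xyz)-o["ee_pos"])
    print("twist",round(-da,4),"travel cm",(d*100).round(3),"no-twist-first cm",(R.T@(np.array(xyz)-o["ee_pos"])*100).round(3),"at",o["ee_pos"].round(4),"t",o["clock"])
E
python3 - <<'E'
from h import *
plan((.425,.319,.15),np.pi/2-.107)
E
```

```text
twist -0.3607 travel cm [-19.453 -15.151   8.086] no-twist-first cm [-23.552  -7.309   8.075] at [0.2478 0.4905 0.2306] t 0.2
```

Call:
step_arm([
  {"jaw": 8.5,"travel": [0,0,0],"twist": -0.18},
  {"jaw": 8.5,"travel": [0,0,0],"twist": -0.18},
  {"jaw": 6,"travel": [-4,-3,1.5],"twist": 0},
  {"jaw": 5,"travel": [-4,-3,1.5],"twist": 0},
  {"jaw": 5,"travel": [-4,-3,1.5],"twist": 0},
  {"jaw": 5,"travel": [-4,-3,1.8],"twist": 0},
  {"jaw": 5,"travel": [-3.5,-3.2,1.8],"twist": 0},
  {"jaw": 5,"travel": [0,0,0],"twist": 0},
  {"jaw": 5,"travel": [0,0,0],"twist": 0},
])

```text
clock: 1.32
ee_pos: [0.4251, 0.3193, 0.1502]
tool_rot: [[-0.994, 0.108, -0.001], [0.108, 0.994, 0.001], [0.001, 0.0, -1.0]]
ft_force: [0.3, -0.4, 0.0]
width: 0.05
```

```bash
python3 - <<'E'
from h import *
plan((.425,.319,.15),np.pi/2-.107)
c=wristcam(); cv2.imwrite("pics/w1.png",c["color"][:,:,::-1]); np.savez("w1.npz",R=c["R"],t=c["t"],intrinsics=c["intrinsics"])
E
```

```text
twist -0.0008 travel cm [ 0.002 -0.031  0.017] no-twist-first cm [ 0.002 -0.031  0.017] at [0.4251 0.3193 0.1502] t 1.325
```

View pics/w1.png

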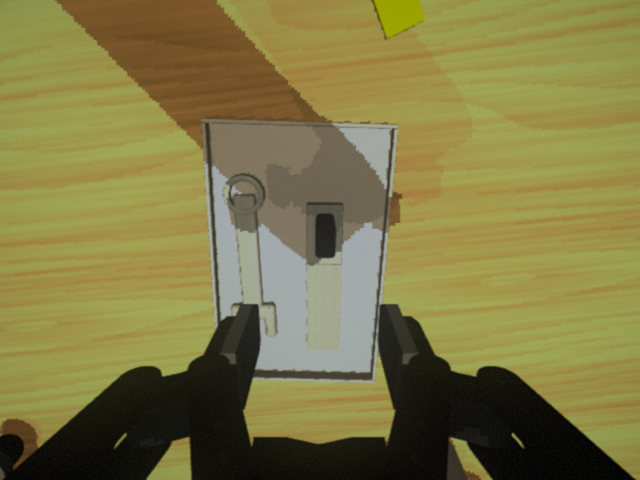

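The wrist view shows the steel blade with its thick end at (306..343,203), its tip at (309..340,349), and the grip at (325,235). The spanner is at left (250,250).

```bash
python3 - <<'E'
from h import *
import cv2
a=cv2.imread("pics/w1.png")[190:360,285:365]
cv2.imwrite("pics/w1c.png",cv2.resize(np.clip(255*(a/255.)**.7,0,255).astype('uint8'),None,fx=4,fy=3.5,interpolation=cv2.INTER_CUBIC))
E
```

```text
(no output)
```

View pics/w1c.png

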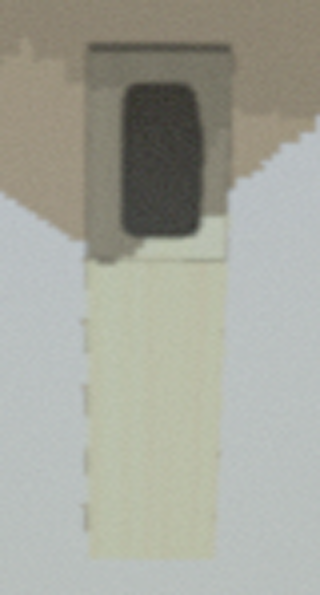

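```bash
python3 - <<'E'
from h import *
c=dict(np.load("w1.npz"))
f=lambda x,y:(285+x/4,190+y/3.5)
pts=[(88,50,.0135,-18),(232,50,.0135,-18),(88,260,.0135,30),(228,260,.0135,30),(88,558,.005,115),(215,558,.005,115)]
P=[bp(c,f(x,y),z) for x,y,z,_ in pts]
for p in P: print(p.round(4))
m=[(P[i]+P[i+1])/2 for i in (0,2,4)]
d=m[2]-m[0]; yaw=np.arctan2(d[1],d[0]); print(yaw,np.hypot(d[0],d[1]))
u=np.array([np.cos(yaw),np.sin(yaw)])
o=[q[:2]-l*u for q,l in zip(m,(-18,30e0,115))] if 0 else [q[:2]-l*1e-3*u for q,l in zip(m,(-18,30,115))]
print(o); o=np.mean(o,0)
plan((o[0],o[1],.021),np.pi/2+yaw)
E
```

```text
[0.4046 0.3127 0.0135]
[0.4076 0.3397 0.0135]
[0.4529 0.3069 0.0135]
[0.456  0.3346 0.0135]
[0.5368 0.2967 0.005 ]
[0.5399 0.3247 0.005 ]
-0.11673154709005157 0.13312723361735226
[array([0.42400265, 0.32409066]), array([0.4246573 , 0.32425667]), array([0.42412901, 0.32407585])]
twist 0.0108 travel cm [ 0.079  0.37  12.95 ] no-twist-first cm [ 0.075  0.371 12.95 ] at [0.4247 0.3202 0.1505] t 1.375
```

Call:
step_arm([
  {"jaw": 4.5,"travel": [0.1,0.4,3],"twist": 0.011},
  {"jaw": 4,"travel": [0,0,4],"twist": 0},
  {"jaw": 4,"travel": [0,0,3],"twist": 0},
  {"jaw": 4,"travel": [0,0,2.8],"twist": 0},
  {"jaw": 4,"travel": [0,0,0],"twist": 0},
  {"jaw": 4,"travel": [0,0,0],"twist": 0},
])

```text
clock: 2.12
ee_pos: [0.4252, 0.3246, 0.0236]
tool_rot: [[-0.993, 0.117, 0.002], [0.117, 0.993, 0.002], [-0.001, 0.002, -1.0]]
ft_force: [-0.5, 1.0, 0.5]
width: 0.0399
```

```bash
python3 - <<'E'
from h import *
plan((.4243,.3242,.0215),np.pi/2-.1167)
c=wristcam(); cv2.imwrite("pics/w2.png",c["color"][:,:,::-1])
E
```

```text
twist -0.0002 travel cm [ 0.086 -0.051  0.206] no-twist-first cm [ 0.086 -0.051  0.206] at [0.4252 0.3246 0.0236] t 2.125
```

View pics/w2.png

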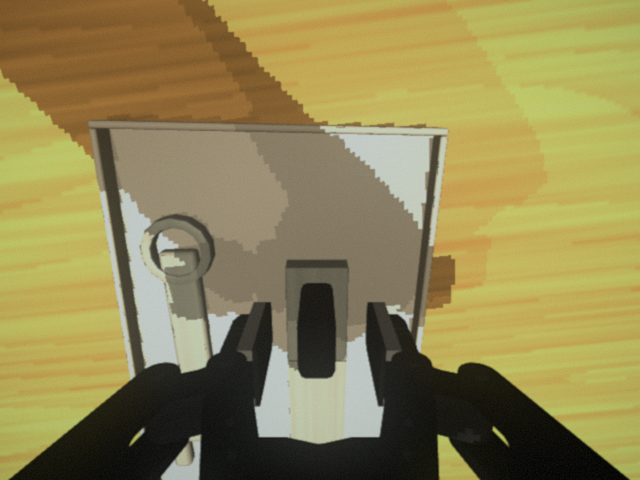

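The fingers straddle the grip evenly at (317,330). I'll lower 2 mm and close.

Call:
step_arm([
  {"jaw": 3,"travel": [0.05,0,0.15],"twist": 0},
  {"jaw": 2,"travel": [0,0,0],"twist": 0},
  {"jaw": 1,"travel": [0,0,0],"twist": 0},
  {"jaw": 1,"travel": [0,0,0],"twist": 0},
  {"jaw": 1,"travel": [0,0,0],"twist": 0},
  {"jaw": 1,"travel": [0,0,0],"twist": 0},
  {"jaw": 1,"travel": [0,0,0],"twist": 0},
])

```text
clock: 3.05
ee_pos: [0.4248, 0.3233, 0.0214]
tool_rot: [[-0.993, 0.119, 0.001], [0.119, 0.993, 0.001], [-0.001, 0.001, -1.0]]
ft_force: [-1.7, 0.2, 5.0]
width: 0.0128
```

Call:
step_arm([
  {"jaw": 1,"travel": [0,0,-0.5],"twist": 0},
  {"jaw": 1,"travel": [0,0,-1.5],"twist": 0},
  {"jaw": 1,"travel": [0,0,-3],"twist": 0},
  {"jaw": 1,"travel": [0,0,-3],"twist": 0},
  {"jaw": 1,"travel": [0,0,-3],"twist": 0},
  {"jaw": 1,"travel": [0,0,-3],"twist": 0},
  {"jaw": 1,"travel": [0,0,-2],"twist": 0},
  {"jaw": 1,"travel": [0,0,0],"twist": 0},
  {"jaw": 1,"travel": [0,0,0],"twist": 0},
])

```text
clock: 4.18
ee_pos: [0.4238, 0.3225, 0.1801]
tool_rot: [[-0.993, 0.118, -0.001], [0.118, 0.993, -0.001], [0.001, -0.001, -1.0]]
ft_force: [0.5, -0.6, -2.0]
width: 0.0129
```

```bash
python3 - <<'E'
from h import *
plan((.601,-.10,.18),np.pi/2-.237)
o=manip.get_obs();print(o["ft_force"],o["ft_torque"],o["width"])
c=wristcam(); cv2.imwrite("pics/w3.png",c["color"][:,:,::-1])
E
```

```text
twist 0.1183 travel cm [-2.7141e+01 -3.6912e+01  1.6000e-02] no-twist-first cm [-2.2596e+01 -3.9856e+01  2.5000e-02] at [0.4238 0.3225 0.1801] t 4.175
[ 0.52258542 -0.60657656 -1.96186427] [ 0.02262682  0.04054923 -0.03752334] 0.012900891162939765
```

View pics/w3.png

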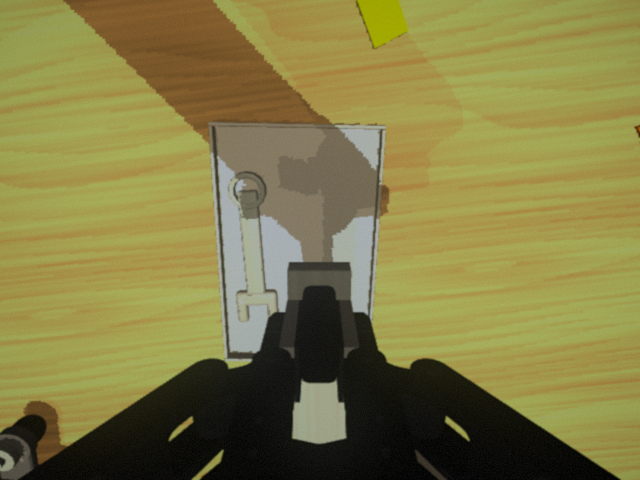

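The blade is in hand. Now to the viewing pose between the ears.

Call:
step_arm([
  {"jaw": 1,"travel": [0,0,0],"twist": 0.118},
  {"jaw": 1,"travel": [-2,-2.7,0],"twist": 0},
  {"jaw": 1,"travel": [-3.2,-4.4,0],"twist": 0},
  {"jaw": 1,"travel": [-3.2,-4.4,0],"twist": 0},
  {"jaw": 1,"travel": [-3.2,-4.4,0],"twist": 0},
  {"jaw": 1,"travel": [-3.2,-4.4,0],"twist": 0},
  {"jaw": 1,"travel": [-3.2,-4.4,0],"twist": 0},
  {"jaw": 1,"travel": [-3.2,-4.4,0],"twist": 0},
  {"jaw": 1,"travel": [-3.2,-4.4,0],"twist": 0},
  {"jaw": 1,"travel": [-2.6,-3.4,0],"twist": 0},
])

```text
clock: 5.48
ee_pos: [0.5999, -0.1019, 0.1793]
tool_rot: [[-0.972, 0.237, -0.003], [0.237, 0.972, -0.001], [0.002, -0.001, -1.0]]
ft_force: [0.3, 0.3, -1.4]
width: 0.013
```

Call:
step_arm([
  {"jaw": 1,"travel": [0,0,0],"twist": 0},
  {"jaw": 1,"travel": [0,0,0],"twist": 0},
  {"jaw": 1,"travel": [0,0,0],"twist": 0},
])

```text
clock: 5.85
ee_pos: [0.6, -0.0966, 0.1802]
tool_rot: [[-0.973, 0.232, -0.001], [0.232, 0.973, 0.002], [0.002, 0.001, -1.0]]
ft_force: [-1.0, 0.7, -0.7]
width: 0.0134
```

```bash
python3 - <<'E'
from h import *
plan((.601,-.10,.18),np.pi/2-.237)
c=wristcam(); cv2.imwrite("pics/w4.png",c["color"][:,:,::-1]); np.savez("w4.npz",R=c["R"],t=c["t"],intrinsics=c["intrinsics"])
E
```

```text
twist 0.0032 travel cm [-0.176 -0.303  0.016] no-twist-first cm [-0.175 -0.303  0.016] at [ 0.6    -0.0966  0.1802] t 5.85
```

View pics/w4.png

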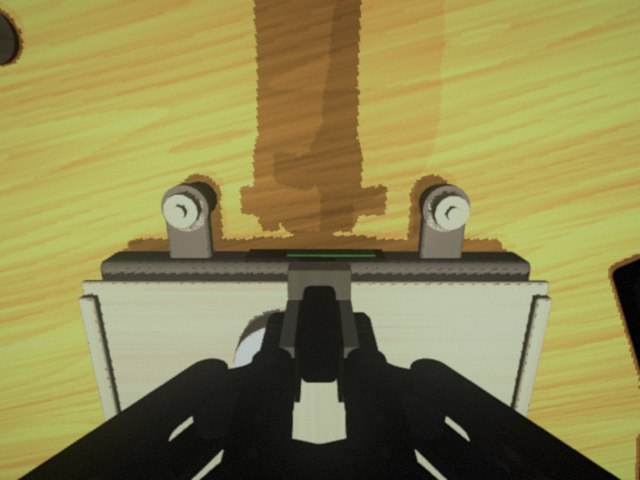

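Both ears are visible: screws at about (182,209) and (451,211). I'll enlarge to measure them.

```bash
python3 - <<'E'
import cv2,numpy as np
a=cv2.imread("pics/w4.png")
b=np.hstack([a[170:290,150:230],a[170:290,405:485]])
cv2.imwrite("pics/w4c.png",cv2.resize(np.clip(255*(b/255.)**.7,0,255).astype('uint8'),None,fx=5,fy=5,interpolation=cv2.INTER_CUBIC))
E
```

```text
(no output)
```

View pics/w4c.png

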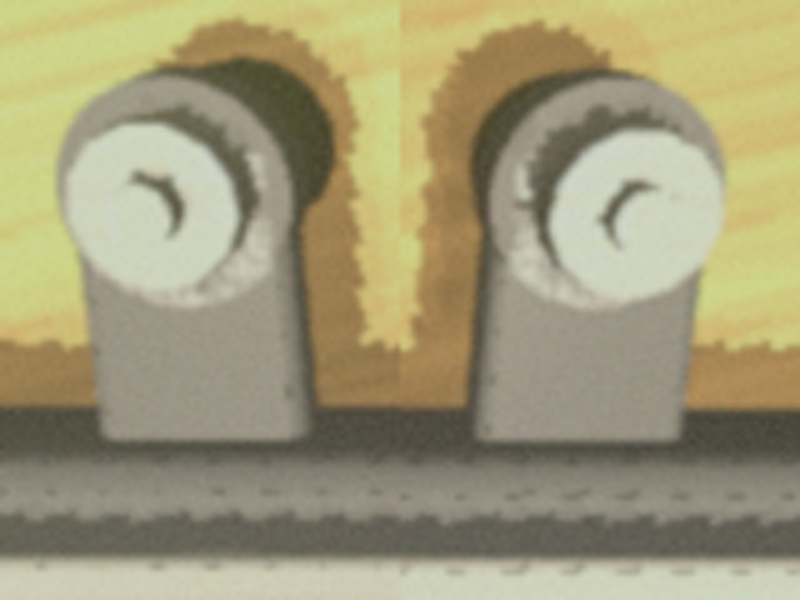

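```bash
python3 - <<'E'
from h import *
c=dict(np.load("w4.npz"))
for n,z,a,b in [("ear",.042,(446.2,208.6),(185.4,207.6)),("disc58",.058,(452.4,212.4),(180.4,211.8)),("disc64",.064,(452.4,212.4),(180.4,211.8))]:
    p,q=bp(c,a,z)[:2],bp(c,b,z)[:2]; d=p-q
    print(n,p.round(4),q.round(4),np.hypot(*d),np.arctan2(-d[0],d[1]))
# base top-front edge & radius
p=bp(c,(446.2+23.7,208.6),.042); print(p)
e1=bp(c,(100,282),.074);e2=bp(c,(530,282),.074);print(e1,e2)
# where are blade rear corners in tool frame (underside offset)
E
```

```text
ear [0.6072 0.0019] [ 0.5601 -0.1912] 0.1988202814273971 -0.23898803032283306
disc58 [0.6061 0.0014] [ 0.56   -0.1893] 0.19620041118928164 -0.23734713109822425
disc64 [ 6.042e-01 -4.000e-04] [ 0.5592 -0.1868] 0.1917492952277052 -0.23734713109822458
[0.61137217 0.01952414 0.042     ]
[ 0.59319634 -0.25677821  0.074     ] [0.66547346 0.04464752 0.074     ]
```

```bash
python3 - <<'E'
from h import *
plan((.4467,.0404,.06),np.pi/2-.238)
E
```

```text
twist 0.0042 travel cm [18.135  9.707 12.075] no-twist-first cm [18.094  9.783 12.075] at [ 0.6001 -0.0968  0.1805] t 5.9
```

Call:
step_arm([
  {"jaw": 1,"travel": [2,1.2,0],"twist": 0.004},
  {"jaw": 1,"travel": [4,2.1,0],"twist": 0},
  {"jaw": 1,"travel": [4,2.1,0],"twist": 0},
  {"jaw": 1,"travel": [4,2.2,0],"twist": 0},
  {"jaw": 1,"travel": [4.1,2.1,2],"twist": 0},
  {"jaw": 1,"travel": [0,0,4],"twist": 0},
  {"jaw": 1,"travel": [0,0,4],"twist": 0},
  {"jaw": 1,"travel": [0,0,2],"twist": 0},
  {"jaw": 1,"travel": [0,0,0],"twist": 0},
  {"jaw": 1,"travel": [0,0,0],"twist": 0},
])

```text
clock: 7.15
ee_pos: [0.4485, 0.0389, 0.0619]
tool_rot: [[-0.971, 0.237, 0.002], [0.237, 0.971, 0.0], [-0.002, 0.001, -1.0]]
ft_force: [0.8, -0.5, -0.9]
width: 0.013
```

```bash
python3 - <<'E'
from h import *
plan((.4467,.0404,.02),np.pi/2-.238)
for i in range(4):
    c=wristcam();o=manip.get_obs();print(o["ft_force"].round(2),o["ft_torque"].round(3))
cv2.imwrite("pics/w5.png",c["color"][:,:,::-1])
np.savez("w5.npz",R=c["R"],t=c["t"],intrinsics=c["intrinsics"])
s=manip.capture("scene"); cv2.imwrite("pics/s5.png",s["color"][:,:,::-1])
print(c["hand_eye"][:3,3],proj(c,[0.607,.0015,.042]))
E
```

```text
twist -0.0017 travel cm [0.223 0.102 4.187] no-twist-first cm [0.223 0.102 4.187] at [0.4485 0.0389 0.0619] t 7.15
[-1.16 -0.68 -1.15] [ 0.023  0.015 -0.007]
[-0.1   0.26 -0.96] [-0.033  0.05   0.042]
[-0.34 -0.02 -0.78] [0.057 0.028 0.017]
[-0.7  -0.52 -0.75] [ 0.001  0.014 -0.038]
[ 0.08029646  0.00018651 -0.14216821] [[321.45071378 535.34542649]]
```

View pics/w5.png

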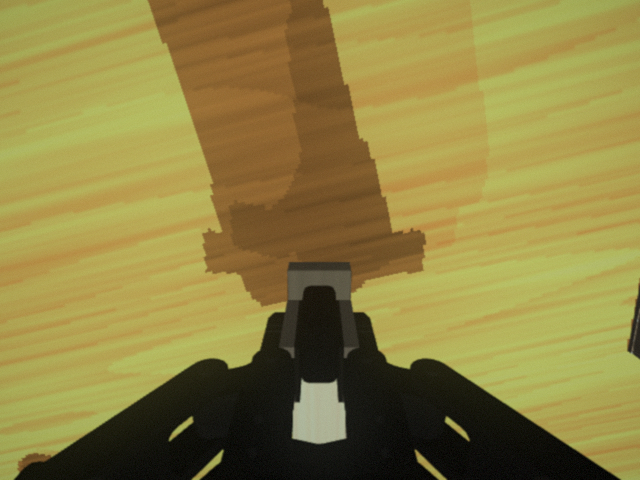

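Call:
step_arm([
  {"jaw": 1,"travel": [0.2,0.1,2],"twist": 0},
  {"jaw": 1,"travel": [0,0,1.9],"twist": 0},
  {"jaw": 1,"travel": [0,0,0],"twist": 0},
  {"jaw": 1,"travel": [0,0,0],"twist": 0},
])

```text
clock: 7.9
ee_pos: [0.4467, 0.0397, 0.0225]
tool_rot: [[-0.971, 0.238, 0.001], [0.238, 0.971, 0.0], [-0.001, 0.001, -1.0]]
ft_force: [0.1, 0.4, -0.1]
width: 0.0132
```

```bash
python3 - <<'E'
from h import *
for i in range(4):
    c=manip.capture("scene");o=manip.get_obs();print(o["ft_force"].round(2),o["ft_torque"].round(3),o["ee_pos"].round(4))
plan((.4467,.0404,.02),np.pi/2-.238)
a=c["color"][:,:,::-1]; P=proj(c,[.607,.0015,0])[0].astype(int);print(P)
cv2.imwrite("pics/s6.png",cv2.resize(a[P[1]-70:P[1]+60,P[0]-40:P[0]+120],None,fx=5,fy=4.6,interpolation=cv2.INTER_CUBIC))
t=manip.capture("top"); P=proj(t,[.607,.0015,0])[0].astype(int);print(P)
cv2.imwrite("pics/t6.png",cv2.resize(t["color"][P[1]-30:P[1]+80,P[0]-70:P[0]+70,::-1],None,fx=5,fy=5,interpolation=cv2.INTER_CUBIC))
E
```

```text
[-0.65  0.83 -1.12] [-0.019  0.065 -0.032] [0.4469 0.0397 0.0227]
[ 0.14 -0.06 -1.58] [-0.004  0.076  0.023] [0.447  0.0398 0.0227]
[ 0.22 -0.1  -1.19] [0.056 0.063 0.028] [0.4469 0.0398 0.0227]
[ 0.38  0.69 -1.13] [0.03  0.039 0.001] [0.4467 0.0398 0.0225]
twist -0.0028 travel cm [0.017 0.061 0.254] no-twist-first cm [0.017 0.061 0.254] at [0.4467 0.0398 0.0225] t 8.1
[269 255]
[341 199]
```

View pics/s6.png

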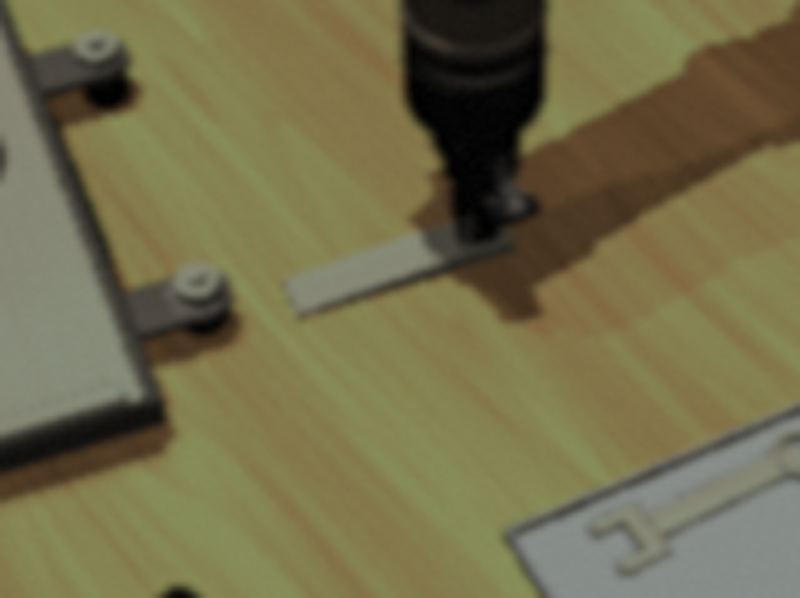

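View pics/t6.png

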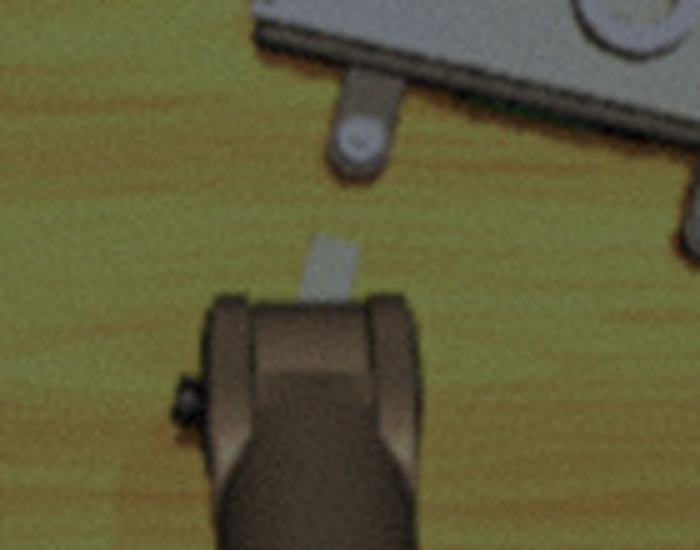

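```bash
python3 - <<'E'
from h import *
t=manip.capture("top")
p=bp(t,(271+338/5,169+237/5),.006)[:2]; F=np.array([.607,.0015]); e=bp(t,(271+358/5,169+138/5),.06)[:2]
u=np.array([np.cos(-.238),np.sin(-.238)]);n=np.array([-u[1],u[0]])
print(p,e,(F-p)@u,(F-p)@n,(e-p)@u,(e-p)@n)
E
```

```text
[0.558365   0.00992502] [0.6056988  0.00130844] 0.04925032536111243 0.0032786358766182314 0.048030963115571194 0.0027856995953013906
```

Call:
step_arm([
  {"jaw": 1,"travel": [0,0.05,0.2],"twist": 0},
  {"jaw": 1,"travel": [0,0,0],"twist": 0},
  {"jaw": 1,"travel": [0,0,0],"twist": 0},
])

```text
clock: 8.57
ee_pos: [0.446, 0.0402, 0.0197]
tool_rot: [[-0.971, 0.238, -0.0], [0.238, 0.971, -0.0], [0.0, -0.0, -1.0]]
ft_force: [0.0, 0.1, -0.8]
width: 0.0133
```

Call:
step_arm([
  {"jaw": 1,"travel": [0,0,0.1],"twist": 0},
  {"jaw": 1,"travel": [0,0,0],"twist": 0},
  {"jaw": 1,"travel": [0,0,0],"twist": 0},
])

```text
clock: 8.95
ee_pos: [0.4461, 0.0402, 0.0188]
tool_rot: [[-0.971, 0.238, -0.0], [0.238, 0.971, -0.0], [0.0, -0.0, -1.0]]
ft_force: [0.3, -0.9, -1.5]
width: 0.0132
```

Call:
step_arm([
  {"jaw": 1,"travel": [0,0.15,0.05],"twist": 0},
  {"jaw": 1,"travel": [0,0,0],"twist": 0},
  {"jaw": 1,"travel": [0,0,0],"twist": 0},
])

```text
clock: 9.32
ee_pos: [0.4466, 0.0416, 0.0184]
tool_rot: [[-0.971, 0.238, 0.0], [0.238, 0.971, -0.0], [-0.0, 0.0, -1.0]]
ft_force: [-1.0, -0.5, 0.2]
width: 0.0132
```

Call:
step_arm([
  {"jaw": 1,"travel": [0,0,0.05],"twist": 0},
  {"jaw": 1,"travel": [0,0,0],"twist": 0},
  {"jaw": 1,"travel": [0,0,0],"twist": 0},
])

```text
clock: 9.7
ee_pos: [0.4466, 0.0416, 0.0183]
tool_rot: [[-0.971, 0.239, 0.0], [0.239, 0.971, 0.0], [-0.0, 0.0, -1.0]]
ft_force: [-1.6, -0.5, 4.7]
width: 0.013
```

Call:
step_arm([
  {"jaw": 1,"travel": [0,0,0.05],"twist": 0},
  {"jaw": 1,"travel": [0,0,0],"twist": 0},
  {"jaw": 1,"travel": [0,0,0],"twist": 0},
])

```text
clock: 10.07
ee_pos: [0.4465, 0.0416, 0.0183]
tool_rot: [[-0.971, 0.238, 0.0], [0.238, 0.971, 0.0], [-0.0, 0.0, -1.0]]
ft_force: [-4.0, -0.3, 9.7]
width: 0.0132
```

Call:
step_arm([
  {"jaw": 1,"travel": [0,0,-0.09],"twist": 0},
  {"jaw": 1,"travel": [-0.5,0,0],"twist": 0},
  {"jaw": 1,"travel": [-1,0,0],"twist": 0},
  {"jaw": 1,"travel": [-1,0,0],"twist": 0},
  {"jaw": 1,"travel": [-1,0,0],"twist": 0},
  {"jaw": 1,"travel": [-0.5,0,0],"twist": 0},
  {"jaw": 1,"travel": [0,0,0],"twist": 0},
  {"jaw": 1,"travel": [0,0,0],"twist": 0},
])

```text
clock: 11.08
ee_pos: [0.4852, 0.0327, 0.0184]
tool_rot: [[-0.971, 0.238, -0.001], [0.238, 0.971, 0.001], [0.001, 0.001, -1.0]]
ft_force: [-2.4, 0.5, 4.9]
width: 0.0135
```

```bash
cat >> h.py <<'E'
U=np.array([np.cos(-.238),np.sin(-.238),0]);N=np.array([-U[1],U[0],0]);F=np.array([.607,.0015,0])
def st(n=4):
    fs=[]
    for i in range(n):
        o=manip.get_obs(); fs.append(o["ft_force"]); manip.capture("wrist")
    f=np.mean(fs,0);d=F-o["ee_pos"]
    print("fu %.2f fn %.2f fz %.2f | foot in blade x %.4f y %.4f z %.4f w %.4f t %.2f"%(f@U,f@N,f[2],d@U,d@N,o["ee_pos"][2],o["width"],o["clock"]), np.arctan2(-o["tool_rot"][0,1],o["tool_rot"][1,1]).round(4))
E
python3 -c "
from h import *
st()"
```

```text
fu -3.03 fn 0.43 fz 5.18 | foot in blade x 0.1257 y -0.0016 z 0.0184 w 0.0128 t 11.22 -0.2403
```

Call:
step_arm([
  {"jaw": 1,"travel": [-0.5,0,-0.04],"twist": 0},
  {"jaw": 1,"travel": [-0.5,0,0],"twist": 0},
  {"jaw": 1,"travel": [0,0,0],"twist": 0},
])

```text
clock: 11.65
ee_pos: [0.496, 0.0293, 0.0184]
tool_rot: [[-0.971, 0.239, 0.001], [0.239, 0.971, -0.0], [-0.001, -0.0, -1.0]]
ft_force: [0.7, -0.1, 0.3]
width: 0.0132
```

```bash
python3 -c "
from h import *
st()"
```

```text
fu 0.72 fn -0.18 fz -0.03 | foot in blade x 0.1152 y -0.0009 z 0.0184 w 0.0129 t 11.80 -0.241
```

Call:
step_arm([
  {"jaw": 1,"travel": [-0.3,0,0],"twist": 0},
  {"jaw": 1,"travel": [-0.3,0,0],"twist": 0},
  {"jaw": 1,"travel": [0,0,0],"twist": 0},
  {"jaw": 1,"travel": [0,0,0],"twist": 0},
])

```text
clock: 12.35
ee_pos: [0.5008, 0.0283, 0.0185]
tool_rot: [[-0.971, 0.238, -0.0], [0.238, 0.971, -0.0], [0.0, -0.0, -1.0]]
ft_force: [-0.8, 0.3, -1.3]
width: 0.0133
```

Call:
step_arm([
  {"jaw": 1,"travel": [-0.2,0,0],"twist": 0},
  {"jaw": 1,"travel": [-0.2,0,0],"twist": 0},
  {"jaw": 1,"travel": [0,0,0],"twist": 0},
  {"jaw": 1,"travel": [0,0,0],"twist": 0},
])

```text
clock: 12.85
ee_pos: [0.5047, 0.0273, 0.0186]
tool_rot: [[-0.971, 0.238, -0.0], [0.238, 0.971, -0.0], [0.0, -0.0, -1.0]]
ft_force: [-0.0, 0.3, -1.1]
width: 0.0131
```

```bash
python3 -c "
from h import *
st()"
```

```text
fu -0.38 fn 0.30 fz -0.73 | foot in blade x 0.1056 y -0.0010 z 0.0186 w 0.0132 t 13.00 -0.2407
```

Call:
step_arm([
  {"jaw": 1,"travel": [-0.2,0,0.01],"twist": 0},
  {"jaw": 1,"travel": [-0.2,0,0],"twist": 0},
  {"jaw": 1,"travel": [0,0,0],"twist": 0},
  {"jaw": 1,"travel": [0,0,0],"twist": 0},
])

```text
clock: 13.55
ee_pos: [0.5086, 0.0264, 0.0185]
tool_rot: [[-0.971, 0.238, 0.0], [0.238, 0.971, -0.0], [-0.0, -0.0, -1.0]]
ft_force: [0.8, -1.1, -1.4]
width: 0.0131
```

Call:
step_arm([
  {"jaw": 1,"travel": [-0.2,0,0],"twist": 0},
  {"jaw": 1,"travel": [-0.2,0,0],"twist": 0},
  {"jaw": 1,"travel": [0,0,0],"twist": 0},
  {"jaw": 1,"travel": [0,0,0],"twist": 0},
])

```text
clock: 14.05
ee_pos: [0.5125, 0.0254, 0.0185]
tool_rot: [[-0.971, 0.238, 0.0], [0.238, 0.971, -0.0], [-0.0, 0.0, -1.0]]
ft_force: [0.1, 0.2, -1.3]
width: 0.0134
```

```bash
python3 -c "
from h import *
st()"
```

```text
fu -0.02 fn -0.02 fz -1.21 | foot in blade x 0.0975 y -0.0010 z 0.0185 w 0.0131 t 14.20 -0.2407
```

Call:
step_arm([
  {"jaw": 1,"travel": [-0.2,0,0],"twist": 0},
  {"jaw": 1,"travel": [-0.2,0,0],"twist": 0},
  {"jaw": 1,"travel": [0,0,0],"twist": 0},
  {"jaw": 1,"travel": [0,0,0],"twist": 0},
])

```text
clock: 14.75
ee_pos: [0.5165, 0.0244, 0.0185]
tool_rot: [[-0.971, 0.238, 0.0], [0.238, 0.971, -0.0], [-0.0, -0.0, -1.0]]
ft_force: [0.3, -0.5, 0.0]
width: 0.0131
```

```bash
python3 -c "
from h import *
st()"
```

```text
fu 0.06 fn 0.13 fz -0.41 | foot in blade x 0.0935 y -0.0010 z 0.0185 w 0.0129 t 14.90 -0.2407
```

Call:
step_arm([
  {"jaw": 1,"travel": [-0.2,0,0],"twist": 0},
  {"jaw": 1,"travel": [-0.2,0,0],"twist": 0},
  {"jaw": 1,"travel": [0,0,0],"twist": 0},
  {"jaw": 1,"travel": [0,0,0],"twist": 0},
])

```text
clock: 15.45
ee_pos: [0.5202, 0.0235, 0.0185]
tool_rot: [[-0.971, 0.238, -0.0], [0.238, 0.971, 0.0], [0.0, 0.0, -1.0]]
ft_force: [-1.2, 0.7, -0.1]
width: 0.013
```

```bash
python3 -c "
from h import *
st()"
```

```text
fu -0.85 fn 0.49 fz -0.35 | foot in blade x 0.0895 y -0.0010 z 0.0185 w 0.0130 t 15.60 -0.2407
```

Call:
step_arm([
  {"jaw": 1,"travel": [-0.2,0,0],"twist": 0},
  {"jaw": 1,"travel": [0,0,0],"twist": 0},
  {"jaw": 1,"travel": [0,0,0],"twist": 0},
])

```text
clock: 16.02
ee_pos: [0.5214, 0.0234, 0.0184]
tool_rot: [[-0.971, 0.238, -0.002], [0.238, 0.971, 0.0], [0.002, -0.0, -1.0]]
ft_force: [-2.9, 0.4, 3.1]
width: 0.013
```

```bash
python3 -c "
from h import *
st()"
```

```text
fu -3.73 fn -0.09 fz 2.75 | foot in blade x 0.0881 y -0.0011 z 0.0184 w 0.0131 t 16.18 -0.2405
```

Call:
step_arm([
  {"jaw": 1,"travel": [-0.2,0,0],"twist": 0},
  {"jaw": 1,"travel": [0,0,0],"twist": 0},
  {"jaw": 1,"travel": [0,0,0],"twist": 0},
])

```text
clock: 16.6
ee_pos: [0.5231, 0.0229, 0.0184]
tool_rot: [[-0.971, 0.238, -0.002], [0.238, 0.971, 0.0], [0.002, -0.0, -1.0]]
ft_force: [-5.7, 1.6, 4.1]
width: 0.0131
```

```bash
python3 -c "
from h import *
st()"
```

```text
fu -6.36 fn 0.32 fz 4.32 | foot in blade x 0.0866 y -0.0010 z 0.0184 w 0.0131 t 16.75 -0.2405
```

Call:
step_arm([
  {"jaw": 1,"travel": [0,0,-0.04],"twist": 0},
  {"jaw": 1,"travel": [0,0,0],"twist": 0},
  {"jaw": 1,"travel": [0,0,0],"twist": 0},
])

```text
clock: 17.18
ee_pos: [0.5232, 0.0229, 0.0185]
tool_rot: [[-0.971, 0.238, -0.002], [0.238, 0.971, 0.0], [0.002, -0.0, -1.0]]
ft_force: [-5.0, 1.9, 2.7]
width: 0.0128
```

```bash
python3 -c "
from h import *
st()"
```

```text
fu -5.27 fn 1.02 fz 1.93 | foot in blade x 0.0865 y -0.0010 z 0.0185 w 0.0134 t 17.32 -0.2405
```

Call:
step_arm([
  {"jaw": 1,"travel": [-0.1,0,0],"twist": 0},
  {"jaw": 1,"travel": [0,0,0],"twist": 0},
  {"jaw": 1,"travel": [0,0,0],"twist": 0},
])

```text
clock: 17.75
ee_pos: [0.5239, 0.0227, 0.0185]
tool_rot: [[-0.971, 0.238, -0.002], [0.238, 0.971, 0.0], [0.003, -0.0, -1.0]]
ft_force: [-6.0, 2.2, 1.9]
width: 0.0134
```

```bash
python3 -c "
from h import *
st()"
```

```text
fu -5.95 fn 0.29 fz 2.46 | foot in blade x 0.0857 y -0.0010 z 0.0185 w 0.0132 t 17.90 -0.2404
```

Call:
step_arm([
  {"jaw": 1,"travel": [-0.1,0,-0.03],"twist": 0},
  {"jaw": 1,"travel": [0,0,0],"twist": 0},
  {"jaw": 1,"travel": [0,0,0],"twist": 0},
])

```text
clock: 18.32
ee_pos: [0.5245, 0.0225, 0.0186]
tool_rot: [[-0.971, 0.238, -0.003], [0.238, 0.971, 0.0], [0.003, -0.0, -1.0]]
ft_force: [-5.5, 1.8, 1.6]
width: 0.013
```

```bash
python3 -c "
from h import *
st()"
```

```text
fu -6.20 fn 0.48 fz 2.25 | foot in blade x 0.0852 y -0.0010 z 0.0186 w 0.0128 t 18.48 -0.2402
```

Call:
step_arm([
  {"jaw": 1,"travel": [-0.1,0,-0.02],"twist": 0},
  {"jaw": 1,"travel": [0,0,0],"twist": 0},
  {"jaw": 1,"travel": [0,0,0],"twist": 0},
])

```text
clock: 18.9
ee_pos: [0.5249, 0.0224, 0.0186]
tool_rot: [[-0.971, 0.238, -0.004], [0.238, 0.971, 0.001], [0.004, -0.001, -1.0]]
ft_force: [-7.0, 2.4, 3.3]
width: 0.0127
```

```bash
python3 -c "
from h import *
st(6)"
```

```text
fu -7.01 fn 0.42 fz 2.38 | foot in blade x 0.0846 y -0.0009 z 0.0186 w 0.0131 t 19.15 -0.2402
```

Call:
step_arm([
  {"jaw": 1,"travel": [-0.1,0,0],"twist": 0},
  {"jaw": 1,"travel": [-0.1,0,0],"twist": 0},
  {"jaw": 1,"travel": [0,0,0],"twist": 0},
  {"jaw": 1,"travel": [0,0,0],"twist": 0},
])

```text
clock: 19.7
ee_pos: [0.526, 0.0221, 0.0186]
tool_rot: [[-0.971, 0.238, -0.006], [0.238, 0.971, 0.001], [0.006, -0.001, -1.0]]
ft_force: [-7.9, 2.3, 4.1]
width: 0.0131
```

```bash
python3 -c "
from h import *
st(6)"
```

```text
fu -8.71 fn 0.31 fz 4.14 | foot in blade x 0.0837 y -0.0009 z 0.0186 w 0.0131 t 19.95 -0.2401
```

Call:
step_arm([
  {"jaw": 1,"travel": [-0.1,0,0],"twist": 0},
  {"jaw": 1,"travel": [-0.05,0,0],"twist": 0},
  {"jaw": 1,"travel": [0,0,0],"twist": 0},
  {"jaw": 1,"travel": [0,0,0],"twist": 0},
])

```text
clock: 20.5
ee_pos: [0.5265, 0.022, 0.0186]
tool_rot: [[-0.971, 0.238, -0.008], [0.238, 0.971, 0.001], [0.008, -0.001, -1.0]]
ft_force: [-10.2, 2.5, 5.9]
width: 0.0131
```

```bash
python3 -c "
from h import *
st(4)"
```

```text
fu -11.07 fn 0.45 fz 5.94 | foot in blade x 0.0831 y -0.0010 z 0.0186 w 0.0134 t 20.65 -0.24
```

Call:
step_arm([
  {"jaw": 1,"travel": [0.1,0,0],"twist": 0},
  {"jaw": 1,"travel": [0.1,0,0],"twist": 0},
  {"jaw": 1,"travel": [0,0,0],"twist": 0},
  {"jaw": 1,"travel": [0,0,0],"twist": 0},
])

```text
clock: 21.2
ee_pos: [0.5266, 0.022, 0.0186]
tool_rot: [[-0.971, 0.238, -0.004], [0.238, 0.971, 0.0], [0.004, -0.0, -1.0]]
ft_force: [-5.9, 2.2, 2.4]
width: 0.0131
```

```bash
python3 -c "
from h import *
st(4)
print(manip.get_obs()['tool_rot'].round(4))"
```

```text
fu -6.39 fn 0.66 fz 2.05 | foot in blade x 0.0830 y -0.0009 z 0.0186 w 0.0131 t 21.35 -0.2402
[[-9.713e-01  2.380e-01 -4.100e-03]
 [ 2.380e-01  9.713e-01  4.000e-04]
 [ 4.000e-03 -5.000e-04 -1.000e+00]]
```

Call:
step_arm([
  {"jaw": 1,"travel": [0.1,0,0],"twist": 0},
  {"jaw": 1,"travel": [0.1,0,0],"twist": 0},
  {"jaw": 1,"travel": [0.05,0,0],"twist": 0},
  {"jaw": 1,"travel": [0,0,0],"twist": 0},
  {"jaw": 1,"travel": [0,0,0],"twist": 0},
])

```text
clock: 22.02
ee_pos: [0.5266, 0.0219, 0.0192]
tool_rot: [[-0.971, 0.239, 0.001], [0.239, 0.971, -0.0], [-0.001, -0.0, -1.0]]
ft_force: [0.9, 1.2, -7.3]
width: 0.0133
```

```bash
python3 -c "
from h import *
st(5)
print(manip.get_obs()['tool_rot'].round(4))"
```

```text
fu 1.65 fn 0.47 fz -7.40 | foot in blade x 0.0830 y -0.0009 z 0.0193 w 0.0130 t 22.23 -0.2409
[[-9.711e-01  2.385e-01  9.000e-04]
 [ 2.385e-01  9.711e-01 -2.000e-04]
 [-9.000e-04  0.000e+00 -1.000e+00]]
```

Call:
step_arm([
  {"jaw": 1,"travel": [0,0,0.04],"twist": 0},
  {"jaw": 1,"travel": [0,0,0.03],"twist": 0},
  {"jaw": 1,"travel": [0,0,0],"twist": 0},
  {"jaw": 1,"travel": [0,0,0],"twist": 0},
])

```text
clock: 22.78
ee_pos: [0.5265, 0.022, 0.019]
tool_rot: [[-0.971, 0.239, 0.001], [0.239, 0.971, -0.0], [-0.001, 0.0, -1.0]]
ft_force: [1.9, -0.4, -5.9]
width: 0.0131
```

```bash
python3 -c "
from h import *
st(5)"
```

```text
fu 1.95 fn 0.26 fz -5.45 | foot in blade x 0.0831 y -0.0009 z 0.0189 w 0.0137 t 22.98 -0.2408
```

Call:
step_arm([
  {"jaw": 1,"travel": [0,0,0.05],"twist": 0},
  {"jaw": 1,"travel": [0,0,0.04],"twist": 0},
  {"jaw": 1,"travel": [0,0,0],"twist": 0},
  {"jaw": 1,"travel": [0,0,0],"twist": 0},
])

```text
clock: 23.52
ee_pos: [0.5263, 0.0221, 0.0184]
tool_rot: [[-0.971, 0.238, 0.001], [0.238, 0.971, 0.0], [-0.001, 0.0, -1.0]]
ft_force: [-0.8, -0.3, 3.3]
width: 0.013
```

```bash
python3 -c "
from h import *
st(5)"
```

```text
fu -1.29 fn -0.30 fz 3.94 | foot in blade x 0.0832 y -0.0010 z 0.0184 w 0.0131 t 23.73 -0.2406
```

Call:
step_arm([
  {"jaw": 1,"travel": [0,0,-0.03],"twist": 0},
  {"jaw": 1,"travel": [0,0,0],"twist": 0},
  {"jaw": 1.5,"travel": [0,0,0],"twist": 0},
  {"jaw": 2,"travel": [0,0,0],"twist": 0},
  {"jaw": 3,"travel": [0,0,0],"twist": 0},
  {"jaw": 3.5,"travel": [0,0,0],"twist": 0},
  {"jaw": 3.5,"travel": [0,0,0],"twist": 0},
  {"jaw": 3.5,"travel": [0,0,0],"twist": 0},
])

```text
clock: 24.78
ee_pos: [0.5261, 0.0221, 0.0181]
tool_rot: [[-0.971, 0.238, 0.0], [0.238, 0.971, 0.0], [-0.0, 0.0, -1.0]]
ft_force: [-0.1, -0.0, -0.6]
width: 0.0352
```

```bash
python3 - <<'E'
from h import *
st(3)
c=wristcam(); cv2.imwrite("pics/w7.png",c["color"][:,:,::-1])
np.savez("w7.npz",R=c["R"],t=c["t"],intrinsics=c["intrinsics"])
E
```

```text
fu -0.05 fn 0.09 fz -0.27 | foot in blade x 0.0835 y -0.0010 z 0.0181 w 0.0349 t 24.88 -0.2407
```

View pics/w7.png

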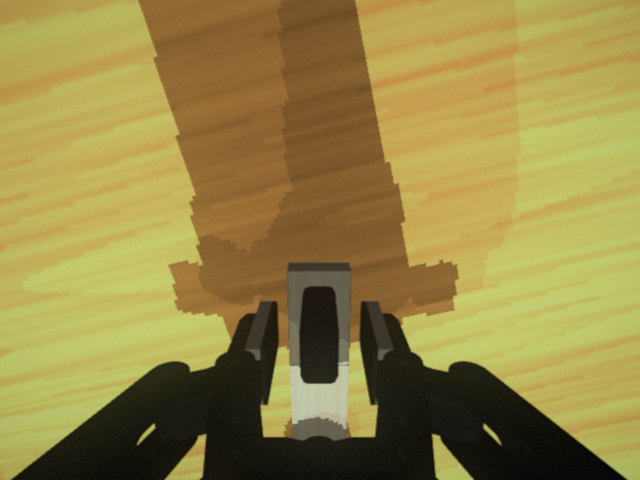

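Released: the pads stand clear on both sides of the grip (320,335), and the blade is still at its place. I'll retreat straight up and look.

Call:
step_arm([
  {"jaw": 3.5,"travel": [0,0,-1],"twist": 0},
  {"jaw": 3.5,"travel": [0,0,-3],"twist": 0},
  {"jaw": 3.5,"travel": [0,0,-4],"twist": 0},
  {"jaw": 3.5,"travel": [-1,0,-4],"twist": 0},
  {"jaw": 3.5,"travel": [-3,0,-4],"twist": 0},
  {"jaw": 3.5,"travel": [-4,-4,-2],"twist": 0},
  {"jaw": 3.5,"travel": [0,-3,0],"twist": 0},
  {"jaw": 3.5,"travel": [0,0,0],"twist": 0},
  {"jaw": 3.5,"travel": [0,0,0],"twist": 0},
])

```text
clock: 26.1
ee_pos: [0.587, -0.0636, 0.1983]
tool_rot: [[-0.971, 0.237, 0.0], [0.237, 0.971, 0.002], [0.0, 0.002, -1.0]]
ft_force: [0.3, 0.2, -0.2]
width: 0.0349
```

```bash
python3 - <<'E'
from h import *
st(1)
c=wristcam(); cv2.imwrite("pics/w8.png",c["color"][:,:,::-1])
np.savez("w8.npz",R=c["R"],t=c["t"],intrinsics=c["intrinsics"])
s=manip.capture("scene"); a=s["color"][:,:,::-1]
cv2.imwrite("pics/s8.png",cv2.resize(a[185:315,229:389],None,fx=5,fy=4.6,interpolation=cv2.INTER_CUBIC))
E
```

```text
fu 0.29 fn 0.30 fz -0.20 | foot in blade x 0.0041 y 0.0679 z 0.1983 w 0.0349 t 26.10 -0.2397
```

View pics/w8.png

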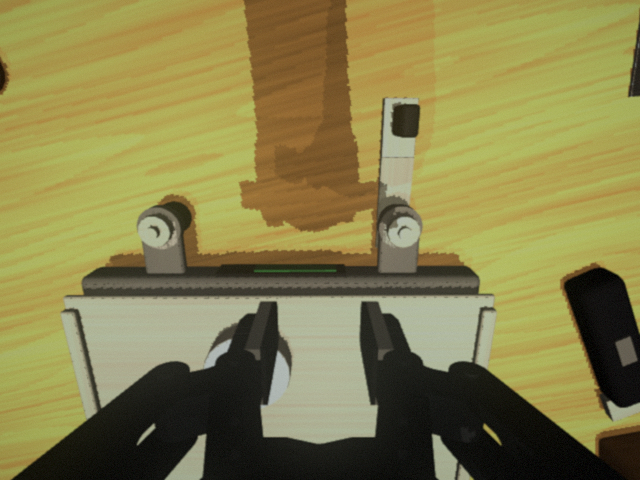

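View pics/s8.png

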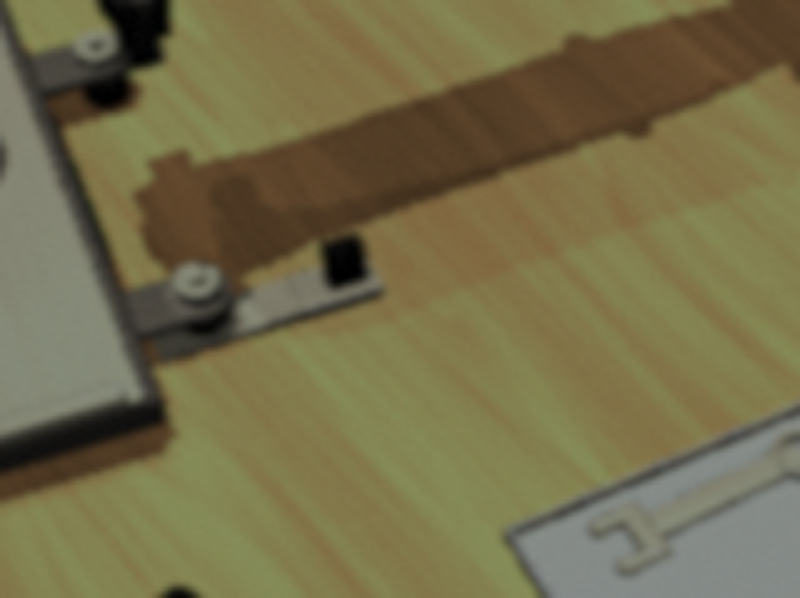

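The blade is under the hanging foot's ear: thick end at (385..418,98), ear at (400,226). Quick numeric check of the offset.

```bash
python3 - <<'E'
from h import *
c=dict(np.load("w8.npz"))
r=(bp(c,(384.5,98),.0105)+bp(c,(418.5,98.5),.0105))/2; s=(bp(c,(381.5,156.5),.0105)+bp(c,(414.5,157),.0105))/2
# ear rounded: edges at (378..422)
e=bp(c,(400,225.5),.042)
d=(s-r)[:2];yaw=np.arctan2(d[1],d[0]);u=np.array([np.cos(yaw),np.sin(yaw)]);o=(r[:2]+.018*u)
print(r,s,e,yaw,np.hypot(*d)); n=np.array([-u[1],u[0]])
for f in (e[:2],F[:2]): print((f-o)@u,(f-o)@n)
print((F[:2]-o)@U[:2],(F[:2]-o)@N[:2])
E
```

```text
[0.50908449 0.02639565 0.0105    ] [0.55470245 0.0155165  0.0105    ] [0.60539773 0.00187738 0.042     ] -0.23411103237279987 0.04689727204682458
0.08137361480605904 -0.0015068442960090404
0.08301971989950663 -0.0015022412546884419
0.08302493425518478 -0.0011793697054220814
```

```bash
python3 -c "
from rig import manip
print(manip.sign_off())"
```

```text
the job is handed in; nothing more can be done
None
```

The steel blade is in under the hanging left front foot, flat on the counter and released. I handed the job in at about 26 s, and no verdict came back.

- **Position:** after release, the wrist camera put the foot centre 83 mm ahead of the grip's middle and about 1.5 mm off the centre line. Both are within the limits. My earlier top-view estimate put the offset 2–3 mm differently, also within limits.
- **Push:** the foot first touched at about 89 mm, and I slid the blade in about 6 mm further. The last push read 11 N, more than the 6 N asked for. About 4–5 N of that was drag from the hand pressing the blade on the counter, leaving about 6 N at the foot.
- **Foot force (estimated, not measured):** that push implies 4–6.4 N on the blade, and the 6 mm of travel implies about 5 N.
- **Letting go:** while I eased off the push, the hand lifted the blade's rear by just under 1 mm. I set it flat again before opening the fingers, and the blade did not move as they opened.
- **Surroundings:** the last pictures show the spanner, tape roll and clipper undisturbed. I did not check the treat jar, pill bottle, spray bottle or mug again, but the arm went nowhere near them.

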